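# Lay the standing carton flat and shut the transit box

### The job

The lid of the pharmacy transit box will not shut because one medicine carton has been stood on its end inside. Without picking that carton up, tip it over with a light push so that it lies flat on its broad face on the bottom of the box, then swing the lid down until it is fully shut. Leave the other things in the box and on the bench standing or lying where they are.

Things in the scene. Friction and masses are not known exactly. Their poses are not given: they have to be found in the camera images.
- box: Blue plastic transit box, fixed to the bench, 228 mm wide (its x), 318 long (its y), 85 high; walls and bottom 4 mm, so inside 220 x 310 mm, floor 4 mm above the bench. Origin: centre of its underside, z up. Its long sides run roughly away from the robot, turned by up to 0.3 rad. The lid is hinged along the top of its +x long side, on the robot's right (world -y).
- lid (a joint): Lid angle in rad: 0 = fully shut (level on the rim), 1.57 = upright, 1.95 = furthest (leaning outwards, away from the box). Starts open at 1.65 to 1.9. The hinge is stiff: the lid stays at any angle where it is left and takes 1 to 4 N at its free edge to move; it neither falls shut nor springs.
- lid_hinge (a point): Middle of the hinge line, 118 mm from the box's centre line towards the box's +x, 87 mm above the bench. The hinge line runs along the box's y.
- lid_edge (a point): Middle of the lid's free edge on the outer face (the top face when shut), 236 mm from the hinge line. The lid is a 4 mm panel, its mid-plane through the hinge line, 236 mm from hinge to free edge, 328 mm along the hinge, with a 14 mm deep skirt on the inner side along free edge and ends, and a tab 70 mm wide, 13 mm long at the middle of the free edge.
- carton: Tall medicine carton, white board with plain bands, 28 mm thick (its x), 68 broad (y), 130 tall (z), 0.1 to 0.2 kg. Origin: centre of its lower end. It stands on that end on the box floor near the near or the far end of the box, 15 to 35 mm from the end wall, its x roughly along the box's y, 49 mm of it above the rim. Floor from it to mid-box is free. Tips when leant 12 degrees; either broad face may end down.
- carton_mid (a point): Centre of the tall carton, 65 mm along its z from its origin; 69 mm above the bench when the carton stands, 18 mm when it lies flat.
- carton_top (a point): Centre of the tall carton's upper end face (130 mm along its z); 134 mm above the bench when it stands.
- flat_carton: Another white carton in the box, already lying flat along the lid-hinge wall: 50 x 115 x 24 mm high. Origin: centre of its underside. To be left there.
- tablet_bottle: Brown tablet jar with white cap, 50 mm diameter, 74 mm high, standing in the box near the end opposite to the tall carton. Origin: centre of its underside. To be left standing there.
- tape_roll: Roll of tape lying on the bench to the left of the box, 104 mm diameter, 48 mm high. Origin: centre of its underside. To be left alone.
- sanitiser: Hand-gel bottle standing on the bench to the right, 62 mm diameter, 150 mm high. Origin: centre of its underside. To be left alone.

How it is judged:
On the way, in this order (a step that is already met when the one before it is completed fails the run):
1. the tall carton lies still, flat on a broad face on the floor of the box, while the lid is still open (angle between the x axis of carton and the z axis of box, either way round below 0.12 rad and z of carton_mid in the frame of box below 0.028 m and x of carton_mid in the frame of box between -0.11 and 0.11 m and y of carton_mid in the frame of box between -0.155 and 0.155 m and linear speed of carton below 0.03 m/s and value of joint lid above 0.5 rad), for 0.2 s.
2. the lid is fully shut (value of joint lid below 0.04 rad), for 0.2 s.
At the end, for the whole second after the job is handed in: The tall carton lies at rest in the box, a broad face on its floor (within 0.12 rad, centre under 28 mm above the bench); the lid is shut (below 0.04 rad, 9 mm at its edge); the flat carton, tablet jar, tape roll and hand-gel bottle are untipped and within 30 mm of their places (angle between the x axis of carton and the z axis of box, either way round below 0.12 rad and z of carton_mid in the frame of box below 0.028 m and x of carton_mid in the frame of box between -0.11 and 0.11 m and y of carton_mid in the frame of box between -0.155 and 0.155 m and value of joint lid below 0.04 rad and linear speed of carton below 0.03 m/s and distance of each of flat_carton, tablet_bottle, tape_roll, sanitiser from where it was at the start of the episode below 0.03 m and angle between each of flat_carton, tablet_bottle, tape_roll, sanitiser's own z axis and vertical below 0.15 rad); the robot touches nothing.
It fails at once if the tall carton is picked up (its lower end more than 60 mm above the box's underside) (z of carton in the frame of box above 0.06 m).
It fails at once if the hand presses on the tall carton with more than 20 N (contact force between the fingers and carton above 20 N).
It fails at once if another thing in the box or on the bench is moved by more than 30 mm or tipped (distance of any of flat_carton, tablet_bottle, tape_roll, sanitiser from where it was at the start of the episode above 0.03 m or angle between any of flat_carton, tablet_bottle, tape_roll, sanitiser's own z axis and vertical above 0.5 rad).
It also fails if it takes over 51 s, if anything falls off the work surface, if the arm or the gripper's body presses on something with over 40 N, if the wrist force passes 120 N, or if a joint passes its speed limit or range.

### The arm

A 7-joint arm with a two-finger parallel gripper is mounted at the origin on the work surface. World frame = base frame: x ahead of the robot, y to its left, z up, the work surface at z = 0. Lengths are in m, angles in rad, forces in N, time in s.
With the tool pointing down it reaches from about 0.425 to 0.95 m from the base axis. Payload 4.7 kg.
Tool frame: the origin (TCP) lies midway between the tips of the shut fingers; the grasp point (between the pads) lies grip_point_offset behind it (grip_point_offset is the distance from the TCP to the grasp point, in m); z points along the fingers, y is the direction in which the jaws open and shut (so a half turn about z gives the same grasp; the last joint's range is limited). The gripper opens to 85 mm and grips with 20 to 120 N. Pads are 22 mm wide; open, the fingers measure 114 mm over their backs; the gripper's body (76 mm by 85 mm) begins 54 mm behind the grasp point. The pads swing forward as they close: fully open they stand 13 mm farther back than shut.
Start: joints at [1.111, 0.469, -0.049, 1.532, 0.024, 1.141, -0.082], TCP at [0.282, -0.613, 0.231] pointing down, gripper open.
Joint ranges: [-2.59, 2.59], [-0.33, 1.99], [-1.39, 1.29], [0.1, 2.45], [-1.04, 4.18], [0.21, 1.99], [-2.66, 2.66]. Speed limits (rad/s): [2.57, 2.57, 3.14, 3.14, 3.14, 3.14, 3.14].

### API

Orientations are given as a unit quaternion [x, y, z, w].
In Python, from station import sense, read_camera, job_done, look_for, grip_point_offset gives the robot as it stands.
- The arm moves only by the shell command python3 -m handwheel 'ROWS' [FORCE]. ROWS is JSON, a list of rows, each a list of 7 numbers: the shift along the tool's x, y, z in units of 30 mm (1.0 is 30 mm), then the turn, a rotation vector about the tool's x, y, z in units of 10 degrees (1.0 is 10 degrees), then the opening in per cent of the stroke, from 0 (shut) to 100 (fully open). In form: [[x, y, z, ax, ay, az, grip], ...]. A call has 1 to 10 rows; each row shifts and turns the commanded pose from where the row before left it, along the tool's axes as they then stand; what a row does not reach is not made up. A row lasts 1/8 s, in which the tool goes at most 62.5 mm and 10.7 degrees, less where a joint would pass 70% of its speed; a pose out of reach is approached as far as the arm can. A call is refused whole if a number of a shift passes 1 or a number of a turn 1, either way. A call with a gripper value outside its range is refused whole. The fingers move at their own pace and stop on an object; FORCE is the grip in N (left out, the last holds). Time passes only in rows, so rows that do not move let the fingers close. It gives the time, the measured TCP pose, the force and the opening at its end, in the units of the state.
- sense(): the state, without advancing time (a new reading comes with each control period).
- read_camera(name): name is "side" or "top"; returns a dict with "color" (480x640x3 uint8, red, green, blue), "depth" (480x640 float32, m along the optical axis (not along the pixel's ray), 0 where there is no reading), "fx", "fy", "cx", "cy" (pixels), "k1" (the pictures are not rectified: a ray, as slopes to the right and down, at radius r is drawn at 1 + k1 r^2 times it, then the intrinsics apply), "R" (3x3) and "t" (3): a world point X has camera coordinates R X + t. Camera axes: x right, y down, z forward; pixel columns grow to the right and rows downward; lengths in m; the calibration is good to about 2 mm. A picture is of the moment at which its call begins.
- job_done(): hands the job in, once; it reports no verdict.
Trained networks look in a picture, given as the dict that the camera call returned (one of the last four; its "shot" number tells which), for a name from the list of things; names that differ only in an ending like _2 or _b are one class to them, and where a whole thing is asked for, a point or a joint stands for the part that bears it (a point fixed in the world has none). Each returns a list of dicts, best first, with "confidence" (0 to 1); they miss things now and then, are a little off and sometimes report something else, mostly with a low value. They report only what shows in the picture. A call takes as long as a camera call.
- look_for(picture, target): "at" ([column, row] in pixels, amid what is visible of it).
The state is a dict: "time": time; "joint_pos": joint angles; "joint_vel": joint speeds; "effort": joint torques, N m; "ee_pos": TCP position; "tcp_rot": TCP orientation; "force": force on the tool from outside, world axes, zero at the start; "torque": the same for the moment, N m; "opening": opening from 0.0 (shut) to 1.0 (fully open).
Only numpy, scipy, OpenCV 4.12 (cv2) and the standard library are available. Lean on these libraries where they do the work, as an engineer would, in place of code of your own. Each camera call takes 0.05 s, during which the arm holds its last target. There are 200 camera calls.

## Working session

There is one attempt and no reset: what is moved stays moved. The work goes in short steps, Python scripts to look and compute and a shell command to move; the robot and the scene stay as the last step left them, time stands still between calls to the robot, and variables do not carry over. Pictures are saved under pics/ and viewed, about 8 in all and at most 12, crops included, and the job is handed in when it is done.

```bash
mkdir -p pics; cat > h.py <<'E'
import numpy as np, cv2
from station import sense, read_camera, look_for, job_done, grip_point_offset
def world(p,u,v,d=None):
    u=np.atleast_1d(u).astype(float);v=np.atleast_1d(v).astype(float)
    if d is None: d=p["depth"][v.astype(int),u.astype(int)]
    K=np.array([[p["fx"],0,p["cx"]],[0,p["fy"],p["cy"]],[0,0,1]])
    n=cv2.undistortPoints(np.stack([u,v],1)[:,None],K,np.array([p["k1"],0,0,0.]))[:,0]
    c=np.c_[n*np.asarray(d)[:,None],d]
    return (c-p["t"])@np.asarray(p["R"])
def cloud(p):
    v,u=np.nonzero(p["depth"]>0)
    return u,v,world(p,u,v)
def save(p,n): cv2.imwrite(f"pics/{n}.png",p["color"][...,::-1])
E
python3 - <<'E'
from h import *
print(sense(),grip_point_offset)
for c in("top","side"):
    p=read_camera(c);save(p,c+"0");np.savez(c+"0",**p)
    print(c,"cam at",-np.array(p["R"]).T@p["t"],p["k1"],p["fx"])
    for n in["box","lid","carton","flat_carton","tablet_bottle","tape_roll","sanitiser","lid_edge","carton_top","lid_hinge"]:
        r=look_for(p,n)[:2]
        for q in r:
            u,v=q["at"]; print(n,round(q["confidence"],2),np.round(q["at"]),world(p,u,v).round(3))
E
```

```text
{'time': 0.0, 'joint_pos': array([ 1.11113615,  0.4694685 , -0.04856854,  1.53368726,  0.02408542,
        1.14099912, -0.0823102 ]), 'joint_vel': array([-0.00090887, -0.00090073, -0.00203984,  0.00050846, -0.00062684,
       -0.00142419, -0.00034695]), 'effort': array([ 3.68781857e-04, -5.10313618e+01, -4.65167128e-02, -2.37710363e+01,
        1.07257365e-02,  7.58825568e-03,  2.28858903e-05]), 'ee_pos': array([ 0.28161009, -0.61280954,  0.23024591]), 'tcp_rot': array([ 9.76895648e-01,  2.13714564e-01, -2.45917728e-04, -9.57560985e-04]), 'force': array([ 0.09245749, -0.83825308,  0.66038501]), 'torque': array([0.00783348, 0.03203465, 0.00545236]), 'opening': 1.0018407852995381} 0.0187
top cam at [0.46902578 0.00553874 1.23970089] -0.011887365465685093 437.0573499603815
box 0.82 [295. 234.] [[0.575 0.084 0.004]]
lid 0.79 [337. 236.] [[ 0.554 -0.028  0.227]]
carton 0.64 [262. 272.] [[0.467 0.159 0.132]]
flat_carton 0.73 [314. 242.] [[0.551 0.029 0.03 ]]
tablet_bottle 0.82 [279. 195.] [[0.675 0.123 0.082]]
tablet_bottle 0.18 [472. 265.] [[ 0.489 -0.381  0.108]]
tape_roll 0.71 [177. 258
[... 206 characters left out ...]
[ 0.543 -0.03   0.324]]
side cam at [-0.54408163 -0.06484133  1.36338273] -0.05142509608988842 622.3592614284269
box 0.89 [294. 243.] [[0.614 0.097 0.008]]
box 0.15 [475. 284.] [[ 0.456 -0.395  0.078]]
lid 0.93 [332. 214.] [[ 0.44  -0.018  0.323]]
carton 0.78 [264. 262.] [[0.448 0.153 0.116]]
flat_carton 0.86 [311. 260.] [[0.53  0.039 0.035]]
tablet_bottle 0.61 [286. 216.] [[0.661 0.122 0.069]]
tape_roll 0.86 [187. 257.] [[0.536 0.392 0.004]]
sanitiser 0.77 [477. 281.] [[ 0.458 -0.399  0.086]]
lid_edge 0.72 [332. 218.] [[ 0.422 -0.021  0.326]]
carton_top 0.79 [263. 264.] [[0.453 0.157 0.1  ]]
lid_hinge 0.65 [329. 215.] [[ 0.435 -0.013  0.324]]
lid_hinge 0.42 [190. 268.] [[0.463 0.359 0.049]]
```

```bash
python3 - <<'E'
from h import *
a=cv2.imread("pics/top0.png")[120:360,100:520];b=cv2.imread("pics/side0.png")[120:360,100:520]
cv2.imwrite("pics/both0.png",cv2.resize(np.vstack([a,b]),None,fx=1.25,fy=1.25))
p=dict(np.load("top0.npz"));s=dict(np.load("side0.npz"))
for n,q in(("top",p),("side",s)):
    u,v,w=cloud(q)
    b=(w[:,0]>.3)&(w[:,0]<.8)&(w[:,1]>-.1)&(w[:,1]<.28)
    w=w[b]
    rim=w[(w[:,2]>.079)&(w[:,2]<.091)&(w[:,1]>0.0)]
    print(n,"rim",len(rim),rim.min(0).round(3),rim.max(0).round(3), cv2.minAreaRect(rim[:,:2].astype(np.float32)*1000))
    t=w[(w[:,2]>.12)&(w[:,2]<.145)&(w[:,1]>.08)]
    print("ctop",len(t),t.mean(0).round(3),cv2.minAreaRect(t[:,:2].astype(np.float32)*1000))
    l=w[(w[:,2]>.15)&(w[:,1]<.1)]
    c=l.mean(0);U=np.linalg.svd(l-c,full_matrices=False)[2]
    print("lid",len(l),c.round(3),U.round(3),"top",l[l[:,2]>np.percentile(l[:,2],97)].mean(0).round(3),l.min(0).round(3),l.max(0).round(3))
E
```

```text
top rim 690 [0.398 0.002 0.079] [0.742 0.24  0.091] ((568.5819091796875, 106.19732666015625), (230.7366485595703, 318.9801330566406), 82.44715881347656)
ctop 309 [0.467 0.16  0.134] ((466.42059326171875, 160.31158447265625), (67.83187103271484, 28.02975845336914), 75.74268341064453)
lid 2132 [ 0.551 -0.03   0.271] [[-0.991  0.129  0.027]
 [ 0.012 -0.111  0.994]
 [-0.131 -0.985 -0.108]] top [ 0.549 -0.043  0.334] [ 0.386 -0.063  0.15 ] [0.714 0.017 0.338]
side rim 823 [0.394 0.    0.079] [0.745 0.24  0.091] ((568.4799194335938, 104.19823455810547), (234.18292236328125, 328.6722106933594), 82.53081512451172)
ctop 312 [0.463 0.16  0.134] ((464.9498291015625, 160.53005981445312), (68.38427734375, 35.86405563354492), 74.39237213134766)
lid 1134 [ 0.494 -0.024  0.291] [[-0.956  0.164 -0.242]
 [ 0.256  0.072 -0.964]
 [-0.141 -0.984 -0.111]] top [ 0.546 -0.042  0.336] [ 0.381 -0.063  0.151] [0.717 0.018 0.341]
```

View pics/both0.png

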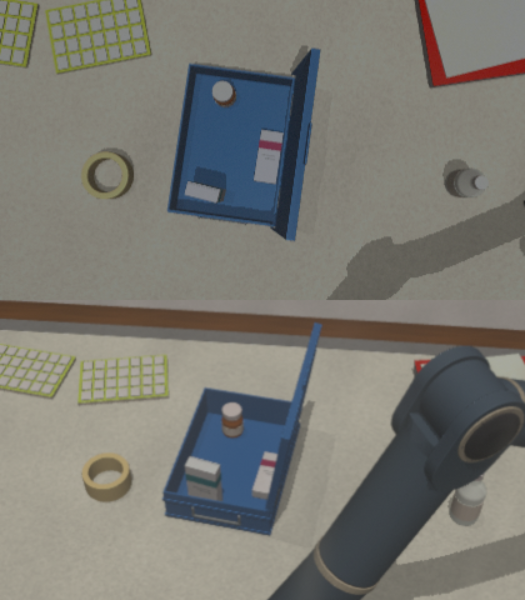

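The pictures agree with the cloud. In the top view the carton stands near the near end at about (262,272), the lid leans open at about 1.68 rad, and the flat carton and jar are clear of where it will fall. The box centre is about (0.568, 0.106) and its yaw puts box y along (0.991, -0.13). I'll push from the robot side, away from the robot.

```bash
python3 -m handwheel '[[0,0,-1,0,0,0,0],[0,0,-1,0,0,0.65,0],[0,0,-1,0,0,0.65,0],[0,0,-1,0,0,0.65,0],[0,0,-1,0,0,0.65,0],[0,0,-1,0,0,0.65,0],[0,0,-1,0,0,0.65,0]]' 40
python3 -m handwheel '[[0,-1,0,0,0,0,0],[0,-1,0,0,0,0,0],[0,-1,0,0,0,0,0],[0,-1,0,0,0,0,0],[0,-1,0,0,0,0,0],[0,-1,0,0,0,0,0],[0,-1,0,0,0,0,0],[0,-1,0,0,0,0,0],[0,-1,0,0,0,0,0]]'
```

```text
time: 1.98
ee_pos: [0.2819, -0.6132, 0.4424]
tcp_rot: [0.992, -0.126, 0.0, 0.0]
force: [0.1, 0.2, -0.6]
opening: -0.003
time: 3.1
ee_pos: [0.3488, -0.3506, 0.4415]
tcp_rot: [0.992, -0.125, 0.0, 0.0]
force: [0.5, 0.2, -0.6]
opening: -0.0
```

```bash
python3 -m handwheel '[[0,-1,0,0,0,0,0],[0,-1,0,0,0,0,0],[0,-1,0,0,0,0,0],[0,-1,0,0,0,0,0],[0,-1,0,0,0,0,0],[0,-1,0,0,0,0,0],[0,-1,0,0,0,0,0],[0,-1,0,0,0,0,0],[0,-1,0,0,0,0,0]]'
python3 -m handwheel '[[0,-1,0,0,0,0,0],[0,-1,0,0,0,0,0],[0,-1,0,0,0,0,0],[0,-1,0,0,0,0,0],[0,-1,0,0,0,0,0],[0,-1,0,0,0,0,0],[0,-1,0,0,0,0,0],[0,-1,0,0,0,0,0],[-0.5,-0.5,0,0,0,0,0],[-0.5,0,0,0,0,0,0]]'
```

```text
time: 4.22
ee_pos: [0.4155, -0.089, 0.4415]
tcp_rot: [0.992, -0.125, 0.0, 0.0]
force: [-0.3, 0.4, -0.8]
opening: -0.003
time: 5.48
ee_pos: [0.4487, 0.1656, 0.4411]
tcp_rot: [0.992, -0.123, -0.0, -0.0]
force: [0.2, -0.0, -0.9]
opening: -0.003
```

```bash
python3 -m handwheel '[[-0.42,0,-0,0,0,0,0],[-0.42,0,1,0,0,0,0],[-0.42,0,1,0,0,0,0],[0,0,1,0,0,0,0],[0,0,1,0,0,0,0],[0,0,1,0,0,0,0],[0,0,1,0,0,0,0],[0,0,1,0,0,0,0]]'
python3 - <<'E'
from h import *
for c in("top","side"):
    p=read_camera(c);save(p,c+"1")
    u,v,w=cloud(p);t=w[(w[:,2]>.12)&(w[:,2]<.145)&(w[:,1]>.08)&(w[:,0]>.44)&(w[:,1]<.22)];print(c,t.mean(0).round(3),len(t))
cv2.imwrite("pics/b1.png",np.hstack([cv2.imread(f"pics/{c}1.png")[160:400,150:450] for c in("top","side")]))
E
```

```text
time: 6.48
ee_pos: [0.4128, 0.1725, 0.2308]
tcp_rot: [0.992, -0.126, 0.001, 0.0]
force: [-0.6, 0.3, 0.5]
opening: 0.0
top [0.466 0.16  0.134] 308
side [0.462 0.159 0.134] 314
```

View pics/b1.png

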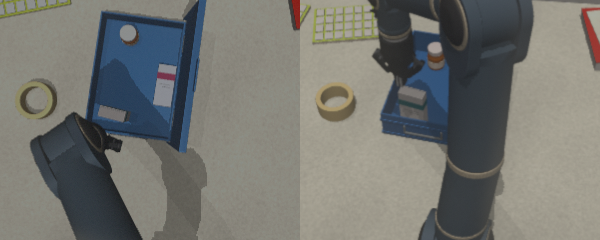

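The hand is above and just behind the carton, which hasn't moved. I'll lower it and push gently.

```bash
python3 -m handwheel '[[0,0,1,0,0,0,0],[0,0,1,0,0,0,0],[0,0,1,0,0,0,0],[0,0,0.8,0,0,0,0],[0,0,0,0,0,0,0],[0.3,0,0,0,0,0,0],[0.2,0,0,0,0,0,0],[0.2,0,0,0,0,0,0]]'
python3 -m handwheel '[[0.13,0,0,0,0,0,0],[0.13,0,0,0,0,0,0],[0.13,0,0,0,0,0,0],[0.13,0,0,0,0,0,0],[0.13,0,0,0,0,0,0],[0.13,0,0,0,0,0,0],[0.13,0,0,0,0,0,0],[0.13,0,0,0,0,0,0]]'
python3 - <<'E'
from h import *
p=read_camera("top");u,v,w=cloud(p);t=w[(w[:,2]>.12)&(w[:,2]<.145)&(w[:,1]>.08)&(w[:,0]>.44)&(w[:,1]<.22)];print(t.mean(0).round(3),len(t))
E
```

```text
time: 7.58
ee_pos: [0.4344, 0.1685, 0.1182]
tcp_rot: [0.992, -0.125, 0.001, -0.0]
force: [0.5, -0.1, -0.8]
opening: 0.006
time: 8.57
ee_pos: [0.4637, 0.1608, 0.1173]
tcp_rot: [0.992, -0.125, 0.0, 0.0]
force: [-0.5, -0.4, -0.7]
opening: -0.001
[0.489 0.136 0.134] 134
```

```bash
python3 -m handwheel '[[0.13,0,0,0,0,0,0],[0.13,0,0,0,0,0,0],[0.13,0,0,0,0,0,0],[0.13,0,0,0,0,0,0],[0.13,0,0,0,0,0,0],[0,0,0,0,0,0,0],[0,0,0,0,0,0,0],[0,0,0,0,0,0,0]]'
python3 - <<'E'
from h import *
p=read_camera("top");save(p,"top2");u,v,w=cloud(p);b=(w[:,0]>.44)&(w[:,0]<.64)&(w[:,1]<.2)&(w[:,1]>.08)
for a,c in((.12,.145),(.025,.04)):
    t=w[b&(w[:,2]>a)&(w[:,2]<c)]
    print(len(t), len(t) and (t.mean(0).round(3),cv2.minAreaRect(t[:,:2].astype(np.float32)*1000)))
cv2.imwrite("pics/b2.png",cv2.resize(p["color"][160:400,150:450,::-1],None,fx=1.5,fy=1.5))
E
```

```text
time: 9.62
ee_pos: [0.4821, 0.1561, 0.1173]
tcp_rot: [0.992, -0.124, -0.0, 0.0]
force: [-0.2, 0.1, 0.9]
opening: -0.001
0 0
916 (array([0.556, 0.135, 0.032]), ((550.6112060546875, 139.88421630859375), (69.4214096069336, 118.39898681640625), 75.5888442993164))
```

View pics/b2.png

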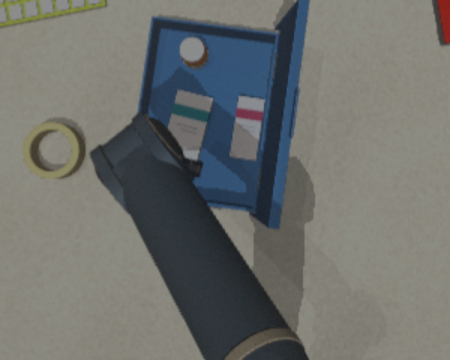

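The carton lies flat: its top is at z = 0.032, centred near (185,125) in the crop, and nothing else moved. I'll go up and over to the outside of the lid.

```bash
python3 -m handwheel '[[0,0,-1,0,0,0,0],[0,0,-1,0,0,0,0],[0,0,-1,0,0,0,0],[0,0,-1,0,0,0,0],[0,0,-1,0,0,0,0],[0,0,-1,0,0,0,0],[0,0,-1,0,0,0,0],[0,0,-1,0,0,0,0],[0,0,-1,0,0,-0.34,0],[0,0,-1,0,0,-0.34,0]]'
python3 -m handwheel '[[0.3,0.8,-0.6,0,0,0,0],[0.4,1,0,0,0,0,0],[0.4,1,0,0,0,0,0],[0.4,1,0,0,0,0,0],[0.4,1,0,0,0,0,0],[0.4,1,0,0,0,0,0],[0.4,1,0,0,0,0,0],[0.4,1,0,0,0,0,0],[0,0.8,0,0,0,0,0],[0,0,0,0,0,0,0]]'
python3 - <<'E'
from h import *
p=read_camera("side");save(p,"side3");print(sense()["joint_pos"].round(2))
E
```

```text
time: 10.92
ee_pos: [0.4819, 0.1561, 0.4183]
tcp_rot: [0.998, -0.064, 0.0, 0.0]
force: [-0.4, 0.3, -0.2]
opening: 0.002
time: 12.18
ee_pos: [0.5404, -0.1139, 0.4348]
tcp_rot: [0.998, -0.068, -0.0, 0.0]
force: [-0.1, 0.4, -0.6]
opening: 0.0
[ 0.52  0.19 -0.48  1.49  0.09  1.49 -1.66]
```

View pics/side3.png

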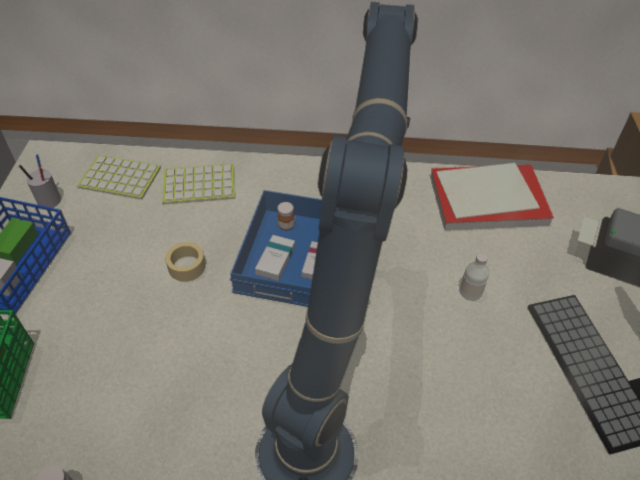

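```bash
python3 -m handwheel '[[0,0,0.9,0,0,0,0],[0,0,1,0,0,0,0],[0,0,1,0,0,0,0],[0,0,1,0,0,0,0],[0,0,0.9,0,0,0,0],[0,0,0,0,0,0,0]]'
python3 -m handwheel '[[0,-0.5,0,0,0,0,0],[0,-0.5,0,0,0,0,0],[0,-0.5,0,0,0,0,0],[0,-0.4,0,0,0,0,0],[0,-0.4,0,0,0,0,0],[0,-0.3,0,0,0,0,0],[0,-0.3,0,0,0,0,0]]'
python3 - <<'E'
from h import *
p=read_camera("top");u,v,w=cloud(p)
for a in(.15,.2,.25,.28,.3,.32): 
    t=w[(w[:,2]>a)&(w[:,2]<a+.02)&(w[:,0]>.62)&(w[:,0]<.73)&(w[:,1]<.25)&(w[:,1]>-.1)]
    print(a,len(t),len(t) and t.mean(0).round(3))
E
```

```text
time: 12.98
ee_pos: [0.5396, -0.11, 0.2897]
tcp_rot: [0.998, -0.064, -0.002, -0.001]
force: [-0.1, -0.2, 0.8]
opening: -0.001
time: 13.85
ee_pos: [0.553, -0.0245, 0.2944]
tcp_rot: [0.998, -0.065, 0.002, 0.0]
force: [-3.5, -1.3, 9.9]
opening: -0.001
0.15 1 [ 0.703 -0.03   0.163]
0.2 6 [ 0.681 -0.026  0.212]
0.25 6 [ 0.689 -0.025  0.261]
0.28 21 [ 0.672 -0.021  0.292]
0.3 19 [ 0.682 -0.016  0.314]
0.32 255 [ 0.679 -0.012  0.323]
```

```bash
python3 -m handwheel '[[0,0.1,-0.3,0,0,0,0],[0,0,-0.3,0,0,0,0],[0,0,0,0,0,0,0]]'
python3 - <<'E'
from h import *
p=read_camera("side");save(p,"side4");q=read_camera("top")
cv2.imwrite("pics/b4.png",cv2.resize(np.hstack([x["color"][130:330,220:420,::-1] for x in(p,q)]),None,fx=2,fy=2))
E
```

```text
time: 14.28
ee_pos: [0.5521, -0.0287, 0.3101]
tcp_rot: [0.998, -0.066, 0.001, 0.0]
force: [0.6, 0.2, 1.1]
opening: -0.006
```

View pics/b4.png

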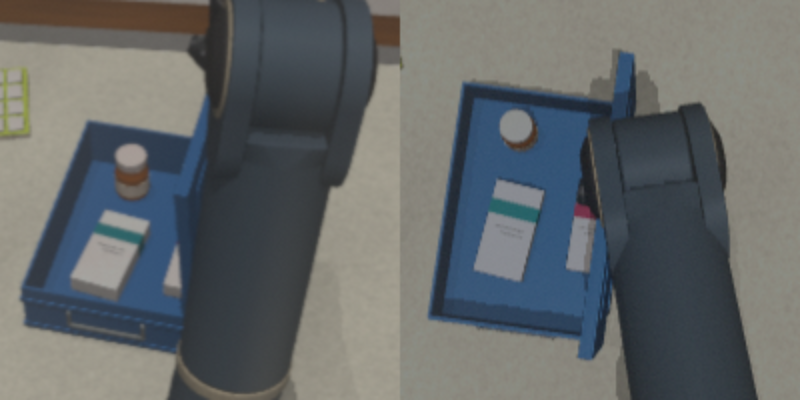

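```bash
python3 -m handwheel '[[0,-0.5,0.08,0,0,0,0],[0,-0.5,0.1,0,0,0,0],[0,-0.46,0.1,0,0,0,0],[0,-0.46,0.12,0,0,0,0],[0,-0.43,0.18,0,0,0,0],[0,-0.43,0.2,0,0,0,0],[0,-0.43,0.22,0,0,0,0],[0,-0.43,0.23,0,0,0,0]]'
python3 - <<'E'
from h import *
p=read_camera("top");u,v,w=cloud(p)
b=np.array([w[:,0]-.553,w[:,1]+.011]);uu=b[0]*.131+b[1]*.991;yy=b[0]*.991-b[1]*.131
for a in np.arange(.1,.34,.03):
    t=(w[:,2]>a)&(w[:,2]<a+.03)&(yy>.09)&(yy<.16)&(uu<.25)&(uu>-.05)
    print(a.round(2),t.sum(),t.sum() and (uu[t].mean().round(3),w[t,2].mean().round(3)))
E
```

```text
time: 15.38
ee_pos: [0.5661, 0.0806, 0.2719]
tcp_rot: [0.998, -0.066, -0.0, -0.0]
force: [0.9, -2.2, 1.6]
opening: 0.003
0.1 184 (np.float64(0.013), np.float64(0.115))
0.13 186 (np.float64(0.03), np.float64(0.145))
0.16 204 (np.float64(0.047), np.float64(0.175))
0.19 222 (np.float64(0.064), np.float64(0.205))
0.22 210 (np.float64(0.08), np.float64(0.234))
0.25 186 (np.float64(0.097), np.float64(0.265))
0.28 187 (np.float64(0.116), np.float64(0.289))
0.31 0 0
0.34 0 0
```

The lid is at about 60°, as planned. I'll carry on down the arc.

```bash
python3 -m handwheel '[[0,-0.36,0.28,0,0,0,0],[0,-0.34,0.3,0,0,0,0],[0,-0.34,0.31,0,0,0,0],[0,-0.33,0.33,0,0,0,0],[0,-0.3,0.34,0,0,0,0],[0,-0.28,0.35,0,0,0,0],[0,-0.28,0.36,0,0,0,0],[0,-0.26,0.37,0,0,0,0]]'
python3 -m handwheel '[[0,-0.2,0.42,0,0,0,0],[0,-0.19,0.42,0,0,0,0],[0,-0.18,0.43,0,0,0,0],[0,-0.16,0.43,0,0,0,0],[0,-0.1,0.45,0,0,0,0],[0,-0.08,0.45,0,0,0,0],[0,-0.05,0.4,0,0,0,0]]'
```

```text
time: 16.42
ee_pos: [0.5757, 0.1539, 0.1923]
tcp_rot: [0.998, -0.066, -0.0, 0.0]
force: [0.0, -1.4, 0.7]
opening: -0.004
time: 17.3
ee_pos: [0.5795, 0.1821, 0.1022]
tcp_rot: [0.998, -0.066, -0.0, 0.0]
force: [0.8, -1.3, 0.3]
opening: -0.001
```

```bash
python3 -m handwheel '[[0,0,0.2,0,0,0,0],[0,0,0.15,0,0,0,0],[0,0,0.1,0,0,0,0],[0,0,0.05,0,0,0,0],[0,0,0,0,0,0,0]]'
```

```text
time: 17.92
ee_pos: [0.5796, 0.1823, 0.0891]
tcp_rot: [0.998, -0.066, 0.0, 0.0]
force: [-2.6, -0.7, 4.1]
opening: 0.0
```

```bash
python3 -m handwheel '[[0,0,0.07,0,0,0,0],[0,0,0.07,0,0,0,0],[0,0,0,0,0,0,0],[0,0,0,0,0,0,0],[0,0,0,0,0,0,0]]'
```

```text
time: 18.55
ee_pos: [0.5797, 0.1824, 0.0888]
tcp_rot: [0.998, -0.066, 0.001, 0.001]
force: [-10.4, -5.0, 28.1]
opening: -0.005
```

The lid is hard against its stop: 28 N at the tip, height 0.0888 m against the 0.089 m expected for shut. I'll retreat upward and check.

```bash
python3 -m handwheel '[[0,0,-0.3,0,0,0,0],[0,0,-1,0,0,0,0],[0,0,-1,0,0,0,0],[0,0,-1,0,0,0,0],[0,0,-1,0,0,0,0],[0,0,-1,0,0,0,0],[0,0,-1,0,0,0,0],[0,0,0,0,0,0,0],[0,0,0,0,0,0,0]]'
python3 - <<'E'
from h import *
for c in("top","side"):
    p=read_camera(c);save(p,c+"5");u,v,w=cloud(p)
    b=np.array([w[:,0]-.553,w[:,1]+.011]);uu=b[0]*.131+b[1]*.991;yy=b[0]*.991-b[1]*.131
    t=(w[:,2]>.06)&(w[:,2]<.15)&(uu>.02)&(uu<.225)&(abs(yy)<.15)
    print(c,t.sum(),np.polyfit(uu[t],w[t,2],1).round(4))
    for n in("tablet_bottle","tape_roll","sanitiser"):
        for q in look_for(p,n)[:1]: print(n,round(q["confidence"],2),np.round(q["at"]))
print(sense()["ee_pos"],sense()["force"])
cv2.imwrite("pics/b5.png",np.hstack([cv2.imread(f"pics/{c}5.png")[120:400,120:500] for c in("top","side")]))
E
```

```text
time: 19.68
ee_pos: [0.5792, 0.1818, 0.2721]
tcp_rot: [0.998, -0.066, -0.0, 0.0]
force: [0.4, -0.3, 0.3]
opening: 0.001
top 6581 [-0.0015  0.0898]
tape_roll 0.57 [178. 258.]
sanitiser 0.64 [473. 266.]
side 4568 [0.0026 0.091 ]
tape_roll 0.64 [190. 266.]
sanitiser 0.7 [477. 282.]
[0.57945288 0.18215941 0.27258439] [-0.50243304 -0.19653576 -0.1586102 ]
```

View pics/b5.png

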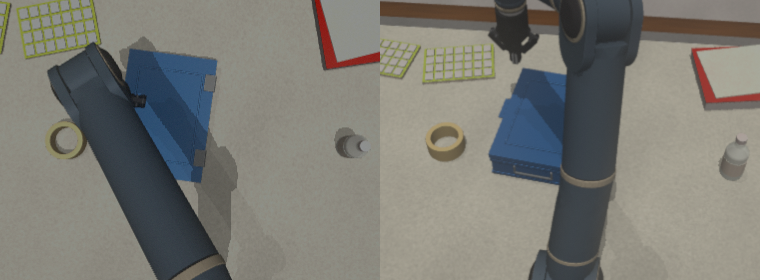

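Both cameras show the lid level (slope under 0.003 rad at z of about 0.09 m), the tape roll and hand-gel bottle in place, and the hand clear.

```bash
python3 -c "
from station import job_done
print(job_done())"
```

```text
the job is handed in; nothing more can be done
None
```

The carton is lying flat in the box, the lid is fully shut, and I handed the job in at about 20 s of the 51 s allowed. No verdict is reported, so these are my own last checks.

- **Carton:** I tipped it with a slow push from the shut fingertips, well below any noticeable force. Its upper face then measured 32 mm above the bench, as it should when flat. The last pictures before the lid closed over it showed it still flat and clear of the jar and flat carton.
- **Lid:** I swung it down from outside and pressed it against its stop with 28 N. The fitted slope was -0.0015 rad from the top camera and 0.0026 rad from the side camera, against a limit of 0.04 rad. The two disagree in sign, but both are well within the limit.
- **One hitch:** during the first push on the lid, the force sensor showed about 10 N upward on the tool. I raised the tip 15 mm, the force cleared, and I carried on.
- **Other things:** the tape roll and hand-gel bottle were found again within a few pixels of where they started (the tape roll differed most, about 9 pixels in the side picture). The jar and flat carton looked unmoved in the last pictures before the lid shut, but could not be seen afterwards.
- **Hand:** it was about 180 mm above the lid and touching nothing at the end.

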